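Close the battery tin and lift off its outer lid alone

TASK

Shut the battery tin: swing its carry handle back off the mouth until it clicks into its end detent, bring the two nested lids over together by the red knob, lower them gently onto the tin until both sit fully home, and let go of the knob. Then lift only the blue outer lid by its brass collar, leaving the inner lid seated and undisturbed, and finish still holding it level, clear of everything, about 10 cm above where it sat. Leave the other things on the shelf alone.

Things in the scene. Friction and masses are not known exactly. Their poses are not given: they have to be found in the camera images.
- tin: Round blue tin, open on top, batteries inside (tops at 54 mm), fixed to the shelf. Outer diameter 124, mouth 118, height 70 mm. Origin: centre of its underside, on the shelf; z up; x points to the side where the handle comes to rest (away from the robot, yaw within 0.5 rad); y runs along the handle's hinge line. Ears on both sides reach 76 mm from the axis along y, z 36 to 60 mm.
- handle (a joint): Angle (rad) of the tin's steel carry handle (U-shaped bail) about the tin's y axis. 0 = upright over the mouth; positive = towards the tin's +x; range -0.5 to 1.75, starts within 0.35 of upright. 1.75 is the end stop, 10 degrees below level, with a sprung detent: it resists from about 1.3 (1 to 2 N at the bar), snaps home past 1.6 and stays. Before that, friction holds it where left.
- handle_pivot (a point): Midpoint of the handle's hinge line: on the tin's axis, 50 mm above its underside. The handle's two arms of 7 mm wire run 73 mm either side of it.
- handle_grip (a point): Middle of the handle's cross bar, 85 mm from the hinge line: at angle a it is 85*sin(a) mm along the tin's x and 50 + 85*cos(a) mm above the tin's underside (seated: 84 out, 35 up). The bar lies along the tin's y, straight for 90 mm, with a light wooden sleeve 14 mm thick, 70 mm long.
- inner_lid: Inner lid, aluminium, about 150 g; starts on the shelf, outer lid nested on it. Tapered plug, z 0 to 10 mm (diameter 102 at the bottom, 113 on top), flange of diameter 124, z 10 to 16. Origin: centre of the plug's underside, z up. On the tin the plug enters the mouth with 2.5 mm play all round and the flange rests on the rim: origin 60 mm above the tin's. Nothing latches it.
- knob_top (a point): Centre of the top of the inner lid's red knob, 68 mm above the inner lid's origin. The knob is 26 mm in diameter and 24 mm high (z 44 to 68 in the inner lid), on a 16 mm stem. Lifting it carries both lids.
- outer_lid: Blue outer lid, about 120 g: a ring plate of diameter 135, 4 mm thick, 40 mm hole, lying loosely on the inner lid's flange; a 5 mm skirt below its edge centres it with 2.5 mm play. Origin: centre of the plate's underside, z up; 16 mm above the inner lid's origin when nested, 76 mm above the tin's when on the tin.
- collar_top (a point): Centre of the top of the outer lid's upright brass collar, 24 mm above the outer lid's origin. Collar: outer diameter 52, inner 42, z 4 to 24 mm in the outer lid. The inner lid's knob stands up through it, from 4 to 28 mm above this point. Lifting the collar carries the outer lid alone.
- torch: Grey torch lying on the shelf, 150 long (its x axis), 38 mm wide and high, small red toggle. Origin under its middle. Leave alone.
- saucer: White ceramic saucer of coins, diameter 120, 18 mm high. Origin under its centre. Leave alone.
- magnifier: Black folding magnifier lying flat: a 60 mm lens ring centred on its origin and a handle reaching 104 mm along its -x axis, 9 mm thick. Leave alone.
- carabiner: Steel carabiner lying flat, 87 by 49 by 9 mm, origin at its middle on the shelf. Leave alone.

How it is judged:
By the outcome, as a careful person would: the job done as asked, in the order asked, and still so for the second after the job is handed in, while the arm keeps its last pose, push and grip.
It also fails if it takes over 72 s, if anything falls off the work surface, if the arm or the gripper's body presses on something with over 40 N, if the wrist force passes 120 N, or if a joint passes its speed limit or range.

ROBOT

A 6-joint arm with a two-finger parallel gripper is mounted at the origin on the work surface. World frame = base frame: x ahead of the robot, y to its left, z up, the work surface at z = 0. Lengths are in m, angles in rad, forces in N, time in s.
With the tool pointing down it reaches from about 0.3 to 0.875 m from the base axis. Payload 6.4 kg.
Tool frame: the origin (TCP) lies midway between the tips of the shut fingers; the grasp point (between the pads) lies 19 mm behind it; x points along the fingers, y is the direction in which the jaws open and shut, and the axes are right-handed (so a half turn about x gives the same grasp; the last joint's range is limited). The gripper opens to 88 mm and grips with 3 to 60 N. Pads are 18 mm wide; open, the fingers measure 123 mm over their backs; the gripper's body (75 mm by 187 mm) begins 45 mm behind the grasp point.
Start: joints at [0.973, 0.181, 1.607, -0, 1.354, -0.206], TCP at [0.22, 0.531, 0.239] pointing down, gripper open.
Joint ranges: [-2.99, 2.99], [-0.89, 2.07], [0.3, 2.58], [-1.14, 4.28], [0, 2.63], [-3.12, 3.12]. Speed limits (rad/s): [2.57, 2.57, 3.01, 3.14, 3.14, 3.14].

INTERFACE

Orientations are given as [roll, pitch, yaw] about the fixed x, y, z axes, in that order (R = Rz(yaw) Ry(pitch) Rx(roll)).
In Python, from station import arm, imaging, close_job gives the robot as it stands.
- The arm moves only by the tool carry_out, never from a script. Its argument "increments" is a list of rows, each a list of 7 numbers: the shift along the tool's x, y, z in m, then the turn, a rotation vector about the tool's x, y, z in degrees, then the opening, from -1 (shut) to 1 (fully open), so that 0 is half open. A call has 1 to 8 rows; each row is the pose to reach, as a shift and turn from the pose measured when the call began, along the tool's axes at that moment; what a row does not reach only later rows make up. A row lasts 1/8 s, in which the tool goes at most 62.5 mm and 10.7 degrees, less where a joint would pass 70% of its speed; a pose out of reach is approached as far as the arm can. A call with a gripper value outside its range is refused whole. The fingers move at their own pace and stop on an object; the grip force is fixed at half the most. Time passes only in rows, so rows that repeat a pose let the fingers close. It gives the time, the measured TCP pose, the force and the opening at its end, in the units of the state.
- arm.get_obs(): the state, without advancing time (a new reading comes with each control period).
- imaging.read_camera(name): name is "scene" or "side" or "wrist"; returns (picture, depth): 384x512x3 uint8, blue, green, red; 384x512 float32, m along the optical axis (not along the pixel's ray), 0 where there is no reading.
- imaging.get_calibration(name): a dict with "fov_y" (degrees; the focal length in pixels is half the picture's height over the tangent of half this angle, whatever the lens; pixels are square), "cx", "cy" (the principal point, pixels), "rvec" (rotation vector, rad) and "tvec" (3), from world to camera coordinates, as OpenCV has them; the wrist camera has in their place "hand_eye" (4x4, takes a point from camera to tool coordinates, whose origin is the TCP and whose axes are the tool frame's). Camera axes: x right, y down, z forward; pixel columns grow to the right and rows downward; lengths in m; the calibration is good to about 2 mm. The wrist camera is an equidistant fisheye: a pixel r from the principal point sees the ray r / f radians off the axis. A picture is of the moment at which its call begins: read the wrist's pose just before it. get_calibration takes no time and is no camera call.
- close_job(): hands the job in, once; it reports no verdict.
Trained networks look in the newest picture that a camera, given by its name, has taken for a name from the list of things; names that differ only in an ending like _2 or _b are one class to them, and where a whole thing is asked for, a point or a joint stands for the part that bears it (a point fixed in the world has none). Each returns a list of dicts, best first, with "conf" (0 to 1); they miss things now and then, are a little off and sometimes report something else, mostly with a low value. They report only what shows in the picture. A call takes as long as a camera call.
- imaging.search_frame(camera, thing): "position" ([x, y, z] in m, in the coordinates of the camera as it stood for that picture, good to about 4 mm: the middle of the surface that is visible of it).
The state is a dict: "clock": time; "q": joint angles; "qvel": joint speeds; "tau": joint torques, N m; "ee_pos": TCP position; "tcp_rot": TCP orientation; "force": force on the tool from outside, world axes, zero at the start; "ft_torque": the same for the moment, N m; "finger_gap": finger opening in m.
Only numpy, scipy, OpenCV 4.12 (cv2) and the standard library are available. Lean on these libraries where they do the work, as an engineer would, in place of code of your own. Each camera call takes 0.05 s, during which the arm holds its last target.

## Working session

There is one attempt and no reset: what is moved stays moved. The work goes in short steps, Python scripts to look and compute and a tool call to move; the robot and the scene stay as the last step left them, time stands still between calls to the robot, and variables do not carry over. Pictures are saved under pics/ and viewed, and the job is handed in when it is done.

Besides the shell and the picture viewer there is one more tool, called after ">>>" as name(argument=value, ...) on one line, values as JSON. carry_out: Moves the arm, as the interface text tells. Its arguments: {"type":"object","properties":{"increments":{"type":"array"}},"required":["increments"]}

```bash
ls; mkdir -p pics; cat > h.py <<'E'
import numpy as np,cv2
from scipy.spatial.transform import Rotation as R
from station import arm, imaging, close_job
def cam(name):
    return imaging.get_calibration(name)
def tw(name,p):
    c=cam(name); 
    M=R.from_rotvec(np.array(c['rvec']).ravel()).as_matrix()
    return (np.atleast_2d(p)-np.array(c['tvec']).ravel())@M
def cloud(name,d):
    c=cam(name);f=d.shape[0]/2/np.tan(np.radians(c['fov_y'])/2)
    v,u=np.mgrid[:d.shape[0],:d.shape[1]]
    P=np.stack([(u-c['cx'])/f*d,(v-c['cy'])/f*d,d],-1)
    return tw(name,P.reshape(-1,3)).reshape(P.shape)
def pose():
    o=arm.get_obs(); return np.array(o['ee_pos']),R.from_euler('xyz',o['tcp_rot']),o
def snap(name,fn):
    b,d=imaging.read_camera(name); cv2.imwrite('pics/'+fn,b); np.save('/tmp/'+fn+'.npy',d); return b,d
E
python3 - <<'E'
from h import *
print(arm.get_obs())
for n in ['scene','side','wrist']:
    snap(n,n+'0.png'); print(n,cam(n))
    if n!='wrist':
        for t in ['tin','handle_grip','handle','knob_top','collar_top','inner_lid','outer_lid','torch','saucer','magnifier','carabiner']:
            for r in imaging.search_frame(n,t)[:2]: print(t,round(r['conf'],2),tw(n,r['position']).round(4))
E
```

```text
pics
{'clock': 0.0, 'q': array([ 9.72679644e-01,  1.81546039e-01,  1.60802443e+00,  2.55270028e-05,
        1.35379128e+00, -2.06314158e-01]), 'qvel': array([ 0.00145906,  0.00061073,  0.0002193 ,  0.00107596, -0.00055415,
        0.00058136]), 'tau': array([ 5.55162205e-05, -4.33853316e+01, -3.41854012e+01,  7.02684489e-02,
        3.87458538e-02, -1.15354537e-04]), 'ee_pos': array([0.21923761, 0.53097503, 0.23779939]), 'tcp_rot': array([-1.79119504,  1.56902706, -2.18300309]), 'force': array([-0.19881688,  0.12488757, -0.29058214]), 'ft_torque': array([-0.01236023,  0.02667012,  0.01971407]), 'finger_gap': 0.08769544211413494}
scene {'fov_y': 42.16066223103047, 'cx': 254.20853854587546, 'cy': 188.44765546996726, 'rvec': array([ 0.86743686,  2.40400446, -1.18993981]), 'tvec': array([ 0.47433053, -0.13989096,  1.9246311 ])}
tin 0.56 [[0.4984 0.229  0.0438]]
handle_grip 0.76 [[0.497  0.2371 0.1297]]
handle 0.56 [[0.502  0.2405 0.1334]]
knob_top 0.63 [[ 0.5779 -0.236   0.0582]]
knob_top 0.59 [[0.4169 0.0007 0.006 ]]
inner_lid 0.41 [[ 0.5749 -0.2348  0.0559]]
outer_lid 0.63 [[ 0.5879 -0
[... 663 characters left out ...]
521  0.061 ]]
collar_top 0.7 [[ 0.5691 -0.2594  0.0173]]
inner_lid 0.5 [[ 0.5755 -0.2493  0.0584]]
outer_lid 0.65 [[ 0.5673 -0.2628  0.0201]]
torch 0.83 [[0.4761 0.4302 0.0271]]
saucer 0.9 [[ 0.5017 -0.429   0.0107]]
carabiner 0.49 [[ 0.4062 -0.0139  0.0103]]
wrist {'fov_y': 65.70646984690485, 'cx': 255.91719975751892, 'cy': 188.96802102842656, 'hand_eye': array([[-4.92657648e-04, -3.02879787e-01,  9.53028642e-01,
        -1.45420960e-01],
       [ 9.99998804e-01,  1.24817806e-03,  9.13618886e-04,
         5.83279791e-04],
       [-1.46626614e-03,  9.53027952e-01,  3.02878810e-01,
        -7.79864774e-02],
       [ 0.00000000e+00,  0.00000000e+00,  0.00000000e+00,
         1.00000000e+00]])}
```

View pics/scene0.png

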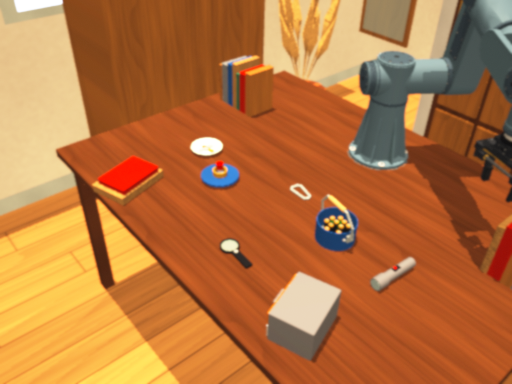

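View pics/side0.png

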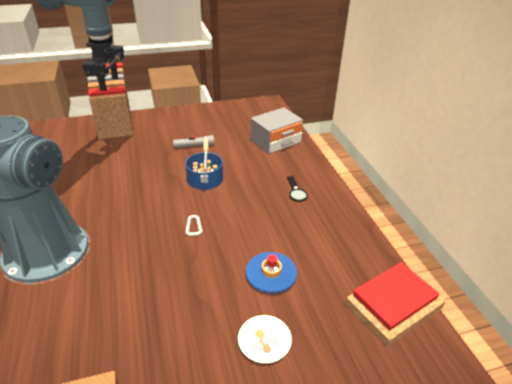

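View pics/wrist0.png

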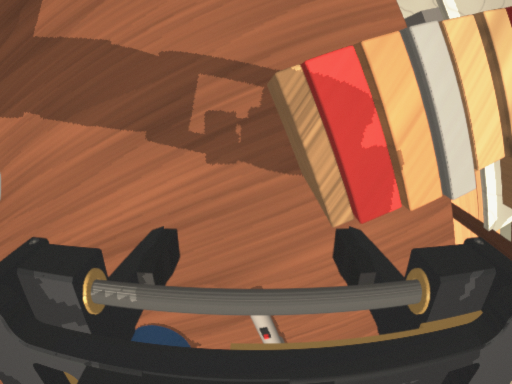

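```bash
cat > an.py <<'E'
from h import *
import sys
def circ(P):
    A=np.c_[2*P[:,:2],np.ones(len(P))];b=(P[:,:2]**2).sum(1)
    s=np.linalg.lstsq(A,b,rcond=None)[0];return s[:2],np.sqrt(s[2]+s[:2]@s[:2])
for n in ['scene','side']:
    d=np.load(f'/tmp/{n}0.png.npy');b=cv2.imread(f'pics/{n}0.png');P=cloud(n,d)
    ok=d>0
    def show(nm,m):
        Q=P[m&ok]; print(n,nm,len(Q),'med',np.median(Q,0).round(4) if len(Q) else '', 'ext',Q.min(0).round(3),Q.max(0).round(3)) if len(Q) else print(n,nm,0)
        return Q
    x,y,z=P[...,0],P[...,1],P[...,2]
    B,G,Rr=[b[...,i].astype(int) for i in range(3)]
    near=(np.hypot(x-.57,y+.245)<.1)
    show('shelf',(abs(z)<.012)&(x>.3)&(x<.9)&(abs(y)<.5))
    show('knobred',near&(Rr>1.6*B)&(Rr>1.8*G)&(z>.035))
    Q=show('knobtop',near&(z>.062))
    Q=show('plate',near&(z>.014)&(z<.028))
    Q=show('collartop',near&(z>.035)&(z<.046))
    nt=np.hypot(x-.49,y-.2)<.13
    Q=show('rim',nt&(z>.062)&(z<.078)); 
    if len(Q)>10: print(circ(Q))
    Q=show('bail',nt&(z>.09)&(z<.2)); 
    if len(Q)>10:
        c=Q.mean(0);u=np.linalg.svd(Q-c)[2][0];print('bar dir',u,c)
    Q=show('tin',nt&(z>.02)&(z<.06))
E
python3 an.py
```

```text
scene shelf 32067 med [ 0.6281  0.0916 -0.001 ] ext [ 0.3   -0.5   -0.012] [0.9   0.5   0.012]
scene knobred 62 med [ 0.5802 -0.2385  0.0614] ext [ 0.564 -0.255  0.045] [ 0.589 -0.226  0.07 ]
scene knobtop 30 med [ 0.5758 -0.2404  0.0655] ext [ 0.564 -0.255  0.062] [ 0.588 -0.229  0.07 ]
scene plate 542 med [ 0.588  -0.2273  0.0184] ext [ 0.508 -0.311  0.014] [ 0.644 -0.171  0.027]
scene collartop 51 med [ 0.5828 -0.2331  0.0382] ext [ 0.553 -0.268  0.035] [ 0.604 -0.213  0.045]
scene rim 207 med [0.5031 0.2332 0.0675] ext [0.422 0.15  0.062] [0.55  0.299 0.077]
(array([0.48724878, 0.22554332]), np.float64(0.061418553067640096))
scene bail 178 med [0.501  0.2369 0.1355] ext [0.476 0.153 0.09 ] [0.512 0.299 0.143]
bar dir [ 0.15904068  0.98147472 -0.10683368] [0.49936256 0.23469675 0.12868282]
scene tin 1002 med [0.4888 0.2219 0.0443] ext [0.423 0.147 0.02 ] [0.552 0.3   0.06 ]
side shelf 41109 med [ 5.580e-01 -1.792e-01 -2.000e-04] ext [ 0.3   -0.5   -0.007] [0.9   0.5   0.012]
side knobred 107 med [ 0.5721 -0.2522  0.0653] ext [ 0.561 -0.26   0.046] [ 0.585 -0.236  0.07 ]
side knobtop 71 med [ 0.5727 -0.2482  0.0671] ext [ 0.561 -0.26   0.063] [ 0.586 -0.233  0.07 ]
side plate 1362 med [ 0.5663 -0.2589  0.0196] ext [ 0.506 -0.314  0.014] [ 0.641 -0.179  0.028]
side collartop 99 med [ 0.5679 -0.2541  0.0388] ext [ 0.548 -0.272  0.035] [ 0.599 -0.221  0.046]
side rim 193 med [0.48   0.2061 0.0672] ext [0.423 0.143 0.062] [0.546 0.287 0.078]
(array([0.48386693, 0.21970811]), np.float64(0.060978975516928366))
side bail 110 med [0.4876 0.1915 0.1369] ext [0.474 0.144 0.091] [0.506 0.267 0.143]
bar dir [-0.20419625 -0.92708859 -0.31434159] [0.48800774 0.1958706  0.13053459]
side tin 749 med [0.4818 0.2095 0.0446] ext [0.423 0.144 0.02 ] [0.545 0.29  0.06 ]
```

The scene camera shows the tin at about (335,228) with the bail nearly upright, the lids at (220,175), the torch at (393,273), the carabiner at (300,190), the magnifier at (237,252) and the saucer at (207,147). Next I'll work out the tin's pose more exactly and plan the move over to it.

```bash
cat > an2.py <<'E'
from h import *
p,r,o=pose(); print(p,'\n',r.as_matrix().round(3))
Qs=[]
for n in ['scene','side']:
    d=np.load(f'/tmp/{n}0.png.npy');b=cv2.imread(f'pics/{n}0.png');P=cloud(n,d)
    i=(d>0)&(np.hypot(P[...,0]-.485,P[...,1]-.222)<.13)
    v,u=np.where(i&(P[...,2]>.03)); 
    im=b[v.min()-10:v.max()+10,u.min()-10:u.max()+10]; cv2.imwrite(f'pics/{n}_tin.png',cv2.resize(im,None,fx=7,fy=7,interpolation=cv2.INTER_CUBIC)[:600,:800])
    Q=P[i&(P[...,2]>.125)]; print(n,len(Q)); Qs.append(Q)
    for k in np.argsort(Q[:,1])[::max(1,len(Q)//14)]: print(Q[k].round(3),end=' ')
    print()
E
python3 an2.py
```

```text
[0.21956863 0.53144494 0.23873133] 
 [[ 0.     0.382  0.924]
 [ 0.     0.924 -0.382]
 [-1.     0.     0.   ]]
scene 129
[0.489 0.173 0.129] [0.496 0.19  0.135] [0.495 0.197 0.139] [0.488 0.202 0.139] [0.499 0.209 0.133] [0.504 0.217 0.141] [0.5   0.223 0.132] [0.501 0.229 0.143] [0.497 0.235 0.138] [0.505 0.242 0.135] [0.499 0.247 0.139] [0.506 0.253 0.139] [0.505 0.258 0.13 ] [0.506 0.266 0.136] [0.505 0.274 0.126] 
side 84
[0.482 0.163 0.126] [0.487 0.172 0.127] [0.485 0.175 0.133] [0.487 0.185 0.138] [0.484 0.187 0.137] [0.482 0.192 0.138] [0.496 0.199 0.139] [0.488 0.206 0.14 ] [0.485 0.212 0.141] [0.5   0.223 0.135] [0.501 0.227 0.141] [0.493 0.235 0.141] [0.501 0.243 0.139] [0.492 0.251 0.135]
```

>>> carry_out(increments=[[-0.003,-0.02,0.055,-2,0,0,-1],[-0.006,-0.04,0.11,-4,0,0,-1],[-0.009,-0.06,0.165,-6,0,0,-1],[-0.011,-0.08,0.22,-8,0,0,-1],[-0.011,-0.1,0.275,-10,0,0,-1],[-0.011,-0.12,0.33,-12,0,0,-1],[-0.011,-0.14,0.39,-14,0,0,-1],[-0.011,-0.162,0.45,-14,0,0,-1]])

```text
clock: 2.25
ee_pos: [0.5734, 0.2099, 0.2499]
tcp_rot: [0.66, 1.57, 0.513]
force: [-0.1, 0.7, 0.3]
finger_gap: 0.0103
```

```bash
cat >> h.py <<'E'
def wcloud(d,p,r):
    c=cam('wrist');f=d.shape[0]/2/np.tan(np.radians(c['fov_y'])/2)
    v,u=np.mgrid[:d.shape[0],:d.shape[1]]
    dx,dy=u-c['cx'],v-c['cy'];rr=np.hypot(dx,dy)+1e-9;th=rr/f
    t=np.tan(th)
    P=np.stack([dx/rr*t*d,dy/rr*t*d,d],-1).reshape(-1,3)
    H=np.array(c['hand_eye']);T=P@H[:3,:3].T+H[:3,3]
    return (r.apply(T)+p).reshape(d.shape+(3,))
def wsnap(fn):
    p,r,o=pose(); b,d=snap('wrist',fn); return b,d,wcloud(d,p,r)
E
python3 - <<'E'
from h import *
b,d,P=wsnap('w1.png'); p,r,o=pose(); print(o['clock'],p,o['qvel'],'\n',r.as_matrix().round(3),o['finger_gap'])
np.save('/tmp/P1.npy',P)
E
```

```text
2.3 [0.57839806 0.20389787 0.24968998] [ 0.05884225 -0.04160509  0.06565039  0.00688295  0.0039775   0.12876827] 
 [[ 0.004  0.152  0.988]
 [-0.003  0.988 -0.152]
 [-1.    -0.003  0.004]] 0.006339564317304624
```

View pics/w1.png

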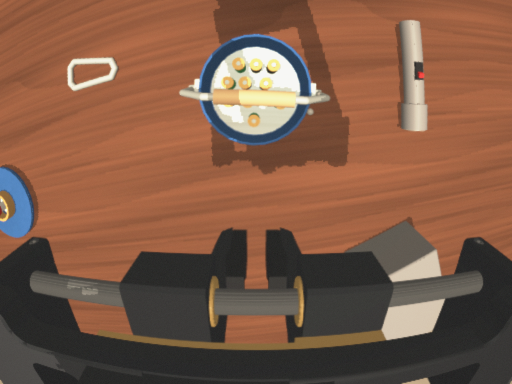

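The wrist picture shows the tin at (255,90). Its bar lies almost level across it, from (182,93) to (327,98), so the jaws are already close to parallel with the hinge. The torch is at (413,75), the carabiner at (92,73) and the lids at the left edge. The arm was still settling in that picture, so I'll measure again.

```bash
cat > an3.py <<'E'
from h import *
from scipy.optimize import least_squares
def circ(P,r=None):
    f=lambda s:np.hypot(P[:,0]-s[0],P[:,1]-s[1])-(r if r else s[2])
    s=least_squares(f,[*P[:,:2].mean(0),.06],loss='soft_l1',f_scale=.002).x;return s
b,d,P=wsnap('w2.png'); p,r,o=pose(); print(o['clock'],p,abs(o['qvel']).max(),'\n',r.as_matrix().round(3))
ok=(d>0)&(np.arange(384)[:,None]<220)
z=P[...,2]
near=ok&(np.hypot(P[...,0]-.486,P[...,1]-.222)<.13)
sh=P[ok&(abs(z)<.015)];print('shelf z',np.median(sh[:,2]))
rim=P[near&(abs(z-.0695)<.004)];print('rim',len(rim),np.median(rim[:,2]))
c=rim[:,:2].mean(0)
for _ in range(3):
    k=abs(np.hypot(*(rim[:,:2]-c).T)-.0605)<.005
    s=circ(rim[k]);c=s[:2]
print('tin',s,k.sum())
bar=P[near&(z>.10)]
n=len(bar);m=bar.mean(0)
top=bar[bar[:,2]>.125];y=np.polyfit(top[:,1],top[:,0],1);print('bar dx/dy',y, 'yaw',-np.arctan(y[0]),'n',n,len(top),'mean',top.mean(0),'zmax',np.percentile(top[:,2],[50,95]))
arms=P[near&(z>.045)&(np.hypot(P[...,0]-s[0],P[...,1]-s[1])>.066)]
for sg in (1,-1):
    a=arms[(arms[:,1]-s[1])*sg>.05];print('ear',len(a),a.mean(0),a.max(0),a.min(0))
E
python3 an3.py
```

```text
2.35 [0.57583718 0.20658933 0.249438  ] 0.08029108766752822 
 [[ 0.002  0.153  0.988]
 [-0.001  0.988 -0.153]
 [-1.    -0.001  0.002]]
shelf z -0.00050169470550393
rim 1042 0.06917590335388916
tin [0.48718372 0.22170911 0.05984512] 1030
bar dx/dy [0.18524132 0.4554033 ] yaw -0.18316509326923994 n 1781 1606 mean [0.49613235 0.21987024 0.13867497] zmax [0.13942727 0.14160768]
ear 134 [0.50633126 0.28790866 0.07329185] [0.52467189 0.29677724 0.10957693] [0.48915621 0.27797017 0.04984979]
ear 113 [0.47494544 0.15289581 0.07903206] [0.48545838 0.15953294 0.10965148] [0.46386212 0.14634476 0.0520964 ]
```

>>> carry_out(increments=[[0,0.001,-0.06,-1.6,0,0,-1],[0,0.002,-0.12,-1.6,0,0,-1],[0.02,0.002,-0.12,-1.6,0,0,-1],[0.075,0.002,-0.12,-1.6,0,0,-1],[0.135,0.002,-0.12,-1.6,0,0,-1],[0.135,0.002,-0.12,-1.6,0,0,-1]])

```text
clock: 3.1
ee_pos: [0.4533, 0.2262, 0.1102]
tcp_rot: [-2.608, 1.561, -2.733]
force: [-1.0, -0.3, 0.8]
finger_gap: 0.0004
```

>>> carry_out(increments=[[0,0,0.02,0,0,0,-1],[0,0,0.035,0,0,0,-1],[0.002,0,0.05,0,0,0,-1],[0.005,0,0.062,0,0,0,-1],[0.015,0,0.074,0,0,0,-1],[0.025,0,0.081,0,0,0,-1],[0.03,0,0.086,0,0,0,-1],[0.03,0,0.086,0,0,0,-1]])

```text
clock: 4.1
ee_pos: [0.538, 0.2152, 0.0786]
tcp_rot: [-2.646, 1.56, -2.771]
force: [-0.6, 0.2, -0.2]
finger_gap: 0.0006
```

```bash
cat > view.py <<'E'
from h import *
import sys
t=sys.argv[1]
p,r,o=pose(); print(o['clock'],p.round(4),r.as_matrix().round(3).tolist(),o['force'],o['finger_gap'])
ims=[]
for n in ['scene','side']:
    b,d=snap(n,n+t+'.png');P=cloud(n,d)
    x0,y0=(eval(sys.argv[2]) if len(sys.argv)>2 else (.49,.22))
    m=(d>0)&(np.hypot(P[...,0]-x0,P[...,1]-y0)<.12)&(P[...,2]<.2)
    v,u=np.where(m);cv,cu=int(np.median(v)),int(np.median(u))
    im=b[max(cv-40,0):cv+40,max(cu-40,0):cu+40];ims.append(cv2.resize(im,(400,400),interpolation=cv2.INTER_CUBIC))
cv2.imwrite(f'pics/v{t}.png',np.hstack(ims))
E
python3 view.py 3
```

```text
4.1 [0.538  0.2152 0.0786] [[-0.01, 0.125, 0.992], [-0.004, 0.992, -0.125], [-1.0, -0.005, -0.01]] [-0.61611229  0.18363796 -0.19734652] 0.0006407919765372949
```

View pics/v3.png

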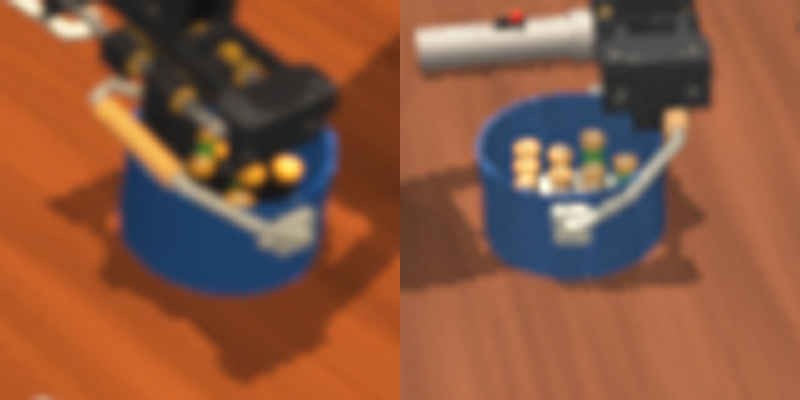

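The handle is about 1 rad over, with the fingertips behind the bar, at (675,120) in the right-hand view. Next I'll lift, step over the bar and press it down.

>>> carry_out(increments=[[-0.025,0,-0.004,0,0,0,-1],[-0.05,0,-0.004,1,0,0,-1],[-0.05,0,0.02,3,0,0,-1],[-0.05,0,0.031,3,0,0,-1],[-0.03,0,0.031,3,0,0,-1],[-0.015,0,0.031,3,0,0,-1],[0.0,0,0.031,3,0,0,-1],[0.012,0,0.031,3,0,0,-1]])

```text
clock: 5.2
ee_pos: [0.5814, 0.2097, 0.0724]
tcp_rot: [-0.047, 1.551, -0.224]
force: [30.6, -8.8, 8.9]
finger_gap: 0.0006
```

```bash
python3 view.py 4
```

```text
5.2 [0.5814 0.2097 0.0724] [[0.019, 0.177, 0.984], [-0.004, 0.984, -0.177], [-1.0, -0.001, 0.02]] [30.64775657 -8.82039557  8.94689174] 0.0005843448958829336
```

View pics/v4.png

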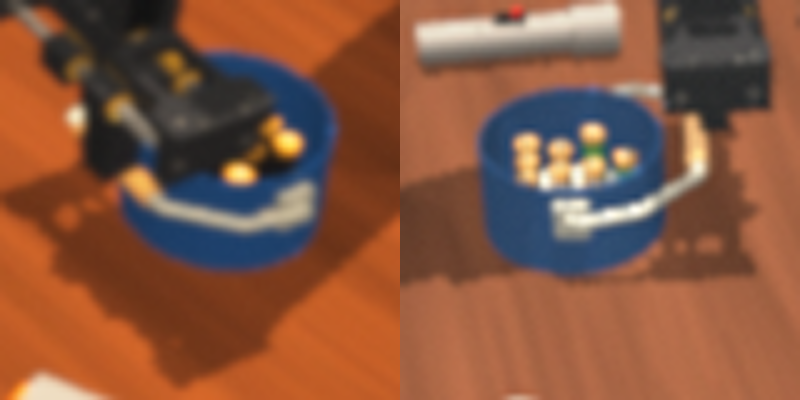

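The fingers slid down the outer side of the bar and met a 30 N side load. I'll ease off, lift clear and press from further in.

>>> carry_out(increments=[[0,0,0.002,0,0,0,-1],[-0.015,0,0.002,0,0,0,-1],[-0.035,0,0.002,0,-0.5,0,-1],[-0.055,0,0.0,0,-1,0,-1],[-0.055,0,-0.015,0,-1,0,-1],[-0.055,0,-0.018,0,-1,0,-1],[-0.055,0,-0.018,0,-1,0,-1]])

```text
clock: 6.18
ee_pos: [0.5595, 0.2136, 0.1251]
tcp_rot: [-0.053, 1.541, -0.231]
force: [-0.5, -0.5, -0.5]
finger_gap: 0.0007
```

```bash
python3 view.py 5
```

```text
6.175 [0.5595 0.2136 0.1251] [[0.029, 0.177, 0.984], [-0.007, 0.984, -0.177], [-1.0, -0.002, 0.03]] [-0.49663245 -0.54678881 -0.49447818] 0.0006662539145343154
```

View pics/v5.png

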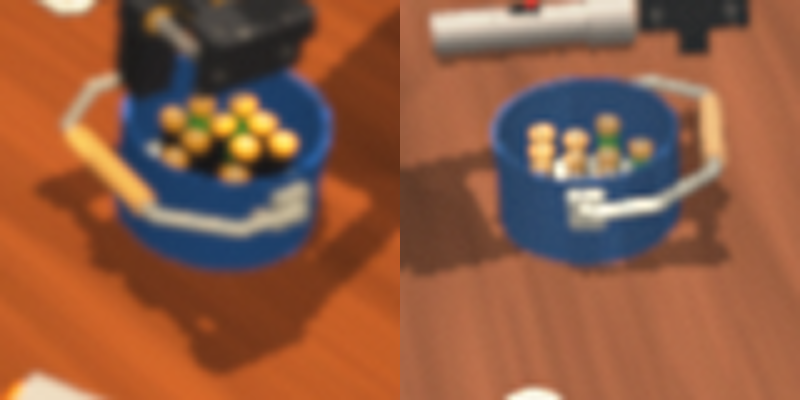

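```bash
cat > bar.py <<'E'
from h import *
import sys
for n in ['scene','side']:
    d=np.load(f'/tmp/{n}{sys.argv[1]}.png.npy');b=cv2.imread(f'pics/{n}{sys.argv[1]}.png').astype(int);P=cloud(n,d)
    q=P-np.array([.487,.2217,0]);X=q[...,0]*.983-q[...,1]*.182;Y=q[...,0]*.182+q[...,1]*.983
    m=(d>0)&(X>.066)&(X<.11)&(abs(Y)<.04)&(q[...,2]>.015)&(q[...,2]<.11)&(b[...,2]>b[...,0]*1.3)
    print(n,m.sum(),[np.percentile(a[m],[10,50,90]).round(4).tolist() for a in (X,Y,q[...,2])])
E
python3 bar.py 5
```

```text
scene 105 [[0.0804, 0.0863, 0.0897], [-0.0278, 0.0059, 0.0338], [0.06, 0.0649, 0.0688]]
side 59 [[0.0759, 0.0812, 0.0871], [-0.0347, -0.009, 0.0277], [0.0632, 0.0668, 0.0704]]
```

>>> carry_out(increments=[[0.0,0,0.006,0,1.5,0,-1],[0.03,0,0.006,0,1.5,0,-1],[0.05,0,0.006,0,1.5,0,-1],[0.062,0,0.006,0,1.5,0,-1],[0.072,0,0.006,0,1.5,0,-1],[0.082,0,0.006,0,1.5,0,-1],[0.089,0,0.006,0,1.5,0,-1],[0.089,0,0.006,0,1.5,0,-1]])

```text
clock: 7.28
ee_pos: [0.5691, 0.2121, 0.0409]
tcp_rot: [-0.487, 1.567, -0.665]
force: [-16.3, -3.2, 34.6]
finger_gap: 0.0003
```

```bash
python3 view.py 6; python3 bar.py 6
```

```text
7.275 [0.5691 0.2121 0.0409] [[0.003, 0.177, 0.984], [-0.003, 0.984, -0.177], [-1.0, -0.002, 0.004]] [-16.33351174  -3.23509177  34.56541406] 0.00026397666988910596
scene 108 [[0.0818, 0.0885, 0.0929], [-0.0276, 0.0021, 0.033], [0.0327, 0.0396, 0.0714]]
side 39 [[0.0741, 0.0787, 0.0859], [-0.036, -0.0169, -0.0065], [0.0365, 0.0406, 0.0452]]
```

View pics/v6.png

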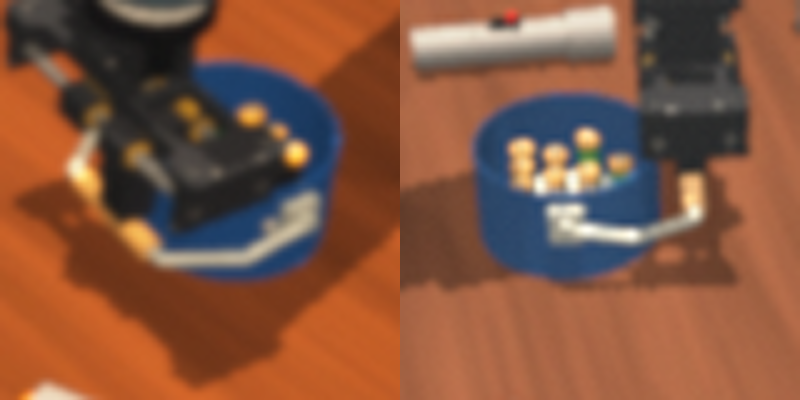

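The end stop is reached: bar at tin x ≈ 84 mm, z ≈ 35 mm. I'll lift off and move to a viewing spot over the lids.

>>> carry_out(increments=[[-0.03,0,0,0,0,0,-1],[-0.08,0,0.0,0,0,0,-1],[-0.13,-0.02,0.01,0,0,0,0],[-0.18,-0.06,0.03,0,0,0,1],[-0.18,-0.12,0.05,0,0,0,1],[-0.18,-0.18,0.07,0,0,0,1],[-0.18,-0.235,0.09,0,0,0,1],[-0.18,-0.29,0.11,0,0,0,1]])

```text
clock: 8.38
ee_pos: [0.6256, -0.0944, 0.2223]
tcp_rot: [-0.351, 1.565, -0.529]
force: [1.2, 0.9, 0.3]
finger_gap: 0.0581
```

>>> carry_out(increments=[[0,-0.055,0.02,0,0,0,1],[0,-0.11,0.04,0,0,0,1],[0,-0.155,0.065,0,0,0,1],[0,-0.155,0.065,0,0,0,1],[0,-0.155,0.065,0,0,0,1]])

```text
clock: 9.0
ee_pos: [0.662, -0.258, 0.2225]
tcp_rot: [-0.255, 1.566, -0.433]
force: [0.5, 0.7, 0.1]
finger_gap: 0.0879
```

```bash
python3 view.py 7; python3 bar.py 7; python3 - <<'E'
from h import *
b,d,P=wsnap('w7.png'); p,r,o=pose(); np.save('/tmp/P7.npy',P); print(p,abs(o['qvel']).max())
E
```

```text
9.0 [ 0.662  -0.258   0.2225] [[0.004, 0.177, 0.984], [-0.002, 0.984, -0.177], [-1.0, -0.001, 0.004]] [0.49435831 0.70416674 0.08992065] 0.08794968718380035
scene 107 [[0.0793, 0.0861, 0.0902], [-0.0277, 0.0038, 0.0347], [0.0344, 0.0389, 0.0423]]
side 46 [[0.0749, 0.0796, 0.0869], [-0.034, -0.0105, 0.0259], [0.0361, 0.0394, 0.0418]]
[ 0.66230833 -0.25678508  0.22320533] 0.0030352174861888815
```

View pics/v7.png

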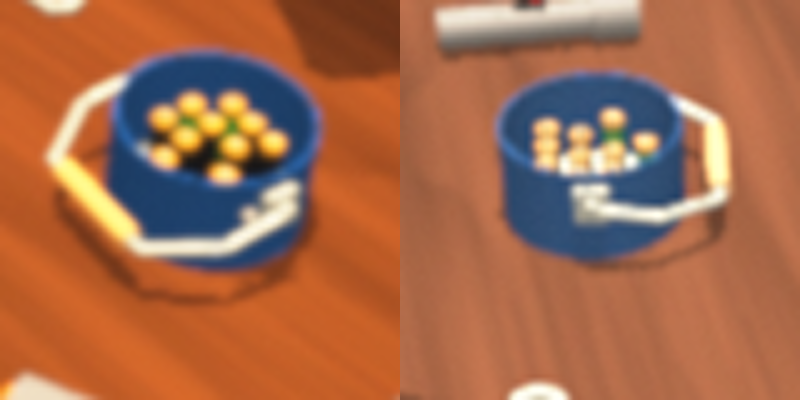

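View pics/w7.png

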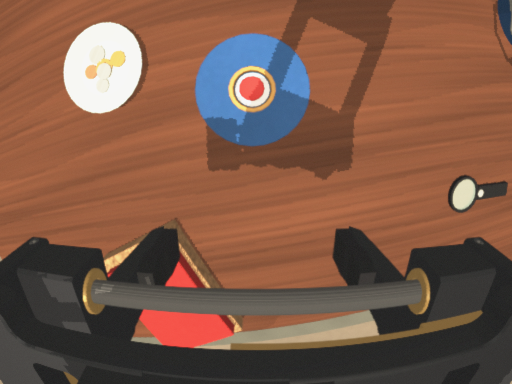

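The handle stayed seated after release (bar top z ≈ 40 mm). The wrist view shows the lid stack at (252,89), the knob at (252,88) and the saucer at (103,67).

```bash
cat > an4.py <<'E'
from h import *
from scipy.optimize import least_squares
def circ(P):
    f=lambda s:np.hypot(P[:,0]-s[0],P[:,1]-s[1])-s[2]
    return least_squares(f,[*P[:,:2].mean(0),.03],loss='soft_l1',f_scale=.001).x
P=np.load('/tmp/P7.npy');b=cv2.imread('pics/w7.png').astype(int);d=np.load('/tmp/w7.png.npy')
z=P[...,2];ok=(d>0)&(np.arange(384)[:,None]<215)
print('shelf',np.median(z[ok&(abs(z)<.01)]))
near=ok&(np.hypot(P[...,0]-.575,P[...,1]+.245)<.08)
def edge(nm,m):
    mm=m.astype(np.uint8);cs,_=cv2.findContours(mm,cv2.RETR_EXTERNAL,cv2.CHAIN_APPROX_NONE)
    c=max(cs,key=cv2.contourArea)[:,0];Q=P[c[:,1],c[:,0]];print(nm,m.sum(),circ(Q).round(4),'z',np.median(z[m]).round(4),'mean',P[m].mean(0).round(4))
edge('knob',near&(z>.06))
edge('collar',near&(z>.034))
edge('plate',near&(z>.012))
w=P[ok&(z>.01)&~near&(P[...,0]>.5)];print('others',w.min(0),w.max(0))
E
python3 an4.py
```

```text
shelf -0.000496482929755182
knob 491 [ 0.5759 -0.2462  0.0121] z 0.0673 mean [ 0.5759 -0.2462  0.0673]
collar 1088 [ 0.576  -0.2458  0.0251] z 0.0404 mean [ 0.5758 -0.2457  0.0518]
plate 10098 [ 0.5761 -0.246   0.0664] z 0.0195 mean [ 0.5761 -0.2458  0.0228]
others [ 0.50001566 -0.48849939  0.01000804] [0.79192336 0.1719807  0.0449837 ]
```

>>> carry_out(increments=[[0,-0.002,-0.045,0,0,0,1],[0,-0.005,-0.087,0,0,0,1],[0.04,-0.005,-0.087,0,0,0,1],[0.09,-0.005,-0.0875,0,0,0,1],[0.13,-0.005,-0.0875,0,0.2,0,1],[0.16,-0.005,-0.0875,0,0.2,0,1],[0.177,-0.005,-0.0875,0,0.2,0,1],[0.177,-0.005,-0.0875,0,0.2,0,1]])

```text
clock: 10.15
ee_pos: [0.5757, -0.2458, 0.0451]
tcp_rot: [-1.59, 1.57, -1.765]
force: [0.9, 0.4, 0.6]
finger_gap: 0.0879
```

```bash
python3 view.py 8 .576,-.246
```

```text
10.15 [ 0.5757 -0.2458  0.0451] [[-0.0, 0.174, 0.985], [-0.001, 0.985, -0.174], [-1.0, -0.001, -0.0]] [0.89770398 0.37867007 0.58839524] 0.08790835862420467
```

View pics/v8.png

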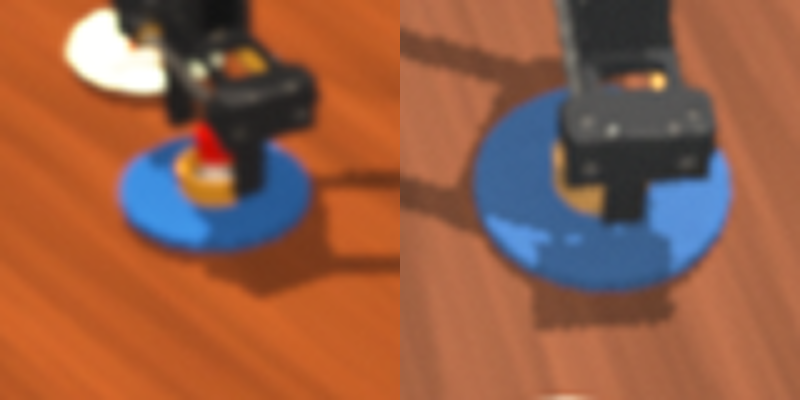

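The fingers straddle the red knob just above the collar. Closing now.

>>> carry_out(increments=[[0,0,0,0,0,0,0],[0,0,0,0,0,0,-1],[0,0,0,0,0,0,-1],[0,0,0,0,0,0,-1],[0,0,0,0,0,0,-1],[0,0,0,0,0,0,-1]])

```text
clock: 11.0
ee_pos: [0.577, -0.247, 0.0471]
tcp_rot: [-0.621, 1.567, -0.797]
force: [-0.4, -0.0, 0.7]
finger_gap: 0.0305
```

>>> carry_out(increments=[[-0.01,0,0,0,0,0,-1],[-0.03,0,0,0,0,0,-1],[-0.06,0,0,0,0,0,-1],[-0.09,0,0,0,0,0,-1],[-0.12,0,0,0,0,0,-1],[-0.12,0,0,0,0,0,-1]])

```text
clock: 11.75
ee_pos: [0.5785, -0.2478, 0.1713]
tcp_rot: [-0.493, 1.56, -0.668]
force: [0.4, -0.4, -3.1]
finger_gap: 0.0254
```

```bash
python3 view.py 9 .576,-.246
```

```text
11.75 [ 0.5785 -0.2478  0.1713] [[0.009, 0.174, 0.985], [-0.007, 0.985, -0.174], [-1.0, -0.005, 0.01]] [ 0.39648021 -0.42031616 -3.11238757] 0.02539502473038105
```

View pics/v9.png

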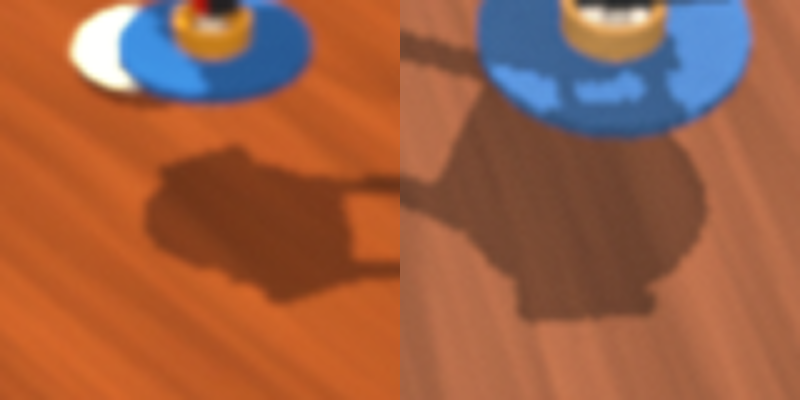

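View pics/side9.png

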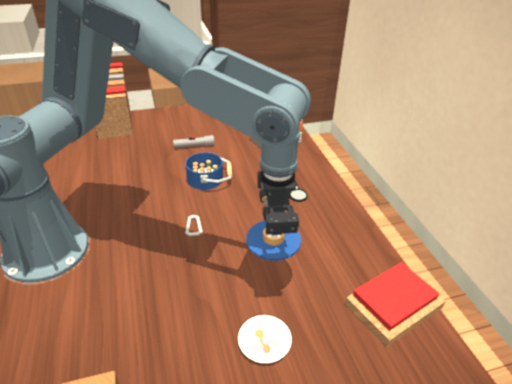

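Both lids came up together, with a 3.1 N weight reading. I'll carry them high and re-measure the tin with the wrist camera before placing.

>>> carry_out(increments=[[-0.02,0.015,0,0,0,0,-1],[-0.045,0.045,0,0,0.2,0.1,-1],[-0.07,0.085,0,0,0.4,0.3,-1],[-0.095,0.13,0,0,0.5,0.4,-1],[-0.12,0.175,-0.002,0,0.5,0.4,-1],[-0.145,0.22,-0.003,0,0.5,0.4,-1],[-0.165,0.265,-0.004,0,0.5,0.4,-1],[-0.18,0.31,-0.005,0,0.5,0.4,-1]])

```text
clock: 12.85
ee_pos: [0.6247, 0.0627, 0.3476]
tcp_rot: [2.384, 1.564, 2.21]
force: [-0.3, 0.4, -2.7]
finger_gap: 0.0246
```

>>> carry_out(increments=[[0,0.045,0,0,0,0,-1],[0,0.085,0,0,0,0,-1],[0,0.115,0,0,0,0,-1],[0,0.13,0,0,0,0,-1],[0,0.13,0,0,0,0,-1],[0,0.13,0,0,0,0,-1],[0,0.13,0,0,0,0,-1]])

```text
clock: 13.72
ee_pos: [0.6473, 0.1895, 0.3483]
tcp_rot: [2.417, 1.564, 2.241]
force: [0.1, -0.6, -2.7]
finger_gap: 0.0252
```

```bash
cat > an5.py <<'E'
from h import *
from scipy.optimize import least_squares
def circ(P):
    f=lambda s:np.hypot(P[:,0]-s[0],P[:,1]-s[1])-s[2]
    return least_squares(f,[.486,.222,.06],loss='soft_l1',f_scale=.001).x
p,r,o=pose();print(o['clock'],p,o['tcp_rot'],r.as_matrix().round(4).tolist(),abs(o['qvel']).max(),o['force'],o['finger_gap'])
for k in range(2):
    b,d,P=wsnap(f'w10{k}.png');z=P[...,2];ok=d>0
    near=ok&(np.hypot(P[...,0]-.486,P[...,1]-.222)<.09)
    print('shelf',np.median(z[ok&(abs(z)<.01)]))
    c=np.array([.486,.222])
    for _ in range(3):
        rad=np.hypot(P[...,0]-c[0],P[...,1]-c[1]);m=near&(abs(z-.0695)<.005)&(abs(rad-.0605)<.006);s=circ(P[m]);c=s[:2]
    print('tin',s.round(4),m.sum(),'z',np.median(z[m]))
    # outer contour fit
    bl=(near&(z>.06)).astype(np.uint8)
for n in ['scene','side']:
    b,d=snap(n,n+'10.png');P=cloud(n,d);L=P-p
    B,G,Rr=[b[...,i].astype(int) for i in range(3)]
    m=(d>0)&(np.hypot(L[...,0],L[...,1])<.075)&(L[...,2]>-.05)&(L[...,2]<-.01)&(B>1.3*Rr)
    Q=L[m];print(n,m.sum(),'plate rel med',np.median(Q,0).round(4),'ext',Q.min(0).round(4),Q.max(0).round(4))
    co=np.linalg.lstsq(np.c_[Q[:,:2],np.ones(len(Q))],Q[:,2],rcond=None)[0];print('plane',co.round(4))
    m=(d>0)&(np.hypot(L[...,0],L[...,1])<.035)&(L[...,2]>-.03)&(L[...,2]<.02)&(Rr>1.6*B)&(G>.5*Rr)
    Q=L[m];print('collar',m.sum(),Q.min(0).round(4) if len(Q) else'',Q.max(0).round(4)if len(Q) else'')
E
python3 an5.py
```

```text
13.725 [0.64731876 0.18949673 0.34827581] [2.41725348 1.56399447 2.24094254] [[-0.0042, 0.1754, 0.9845], [0.0053, 0.9845, -0.1754], [-1.0, 0.0045, -0.0051]] 0.0018126950863391765 [ 0.08376107 -0.59003784 -2.68006576] 0.02516857988084373
shelf -0.0005304299855857786
tin [0.4876 0.2216 0.06  ] 628 z 0.06900784070298022
shelf -0.000512250262280578
tin [0.4877 0.2215 0.06  ] 629 z 0.06914534595912092
scene 888 plate rel med [ 0.0187  0.0236 -0.0309] ext [-0.0675 -0.0619 -0.0378] [ 0.0677  0.0726 -0.0259]
plane [-0.012   0.0048 -0.031 ]
collar 211 [-0.0253 -0.025  -0.0299] [0.0268 0.0327 0.0192]
side 548 plate rel med [-0.0175 -0.0238 -0.0306] ext [-0.0712 -0.0705 -0.0395] [ 0.0637  0.0635 -0.0272]
plane [-0.001   0.0258 -0.0306]
collar 145 [-0.0289 -0.0269 -0.0291] [0.018  0.0279 0.0175]
```

View pics/w101.png

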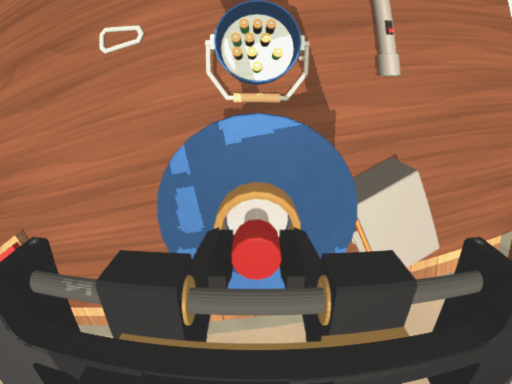

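The tin's centre now reads (0.4877, 0.2216), which agrees with the earlier fit. The wrist picture shows the knob in the jaws at (255,250), the plate roughly level, and the bail resting in its detent at (257,97). Next is the knob's offset from the TCP and any tilt of the lid.

```bash
cat > an6.py <<'E'
from h import *
from scipy.optimize import least_squares
p,r,o=pose();b=cv2.imread('pics/w101.png').astype(int);d=np.load('/tmp/w101.png.npy')
P=wcloud(d,p,r);L=P-p
B,G,Rr=[b[...,i] for i in range(3)]
v,u=np.mgrid[:384,:512]
m=(d>0)&(Rr>2*B)&(Rr>2*G)&(abs(u-255)<40)&(v>210)&(v<285)
z=L[...,2];zt=np.percentile(z[m],90);print('knob',m.sum(),np.percentile(z[m],[10,50,90,98]))
k=m&(z>zt-.004);Q=L[k];print('top',k.sum(),Q.mean(0).round(4),Q.min(0).round(4),Q.max(0).round(4))
pl=(d>0)&(np.hypot(L[...,0],L[...,1])<.08)&(abs(z+.031)<.008)&(B>1.3*Rr)
Q=L[pl];co=np.linalg.lstsq(np.c_[Q[:,:2],np.ones(len(Q))],Q[:,2],rcond=None)[0];print('plate plane',len(Q),co.round(4))
cs,_=cv2.findContours(pl.astype(np.uint8),cv2.RETR_EXTERNAL,cv2.CHAIN_APPROX_NONE)
c=max(cs,key=cv2.contourArea)[:,0];c=c[c[:,1]<210];E=L[c[:,1],c[:,0]]
f=lambda s:np.hypot(E[:,0]-s[0],E[:,1]-s[1])-.0670
print('plate centre rel',least_squares(f,[0,0],loss='soft_l1',f_scale=.001).x)
E
python3 an6.py
```

```text
knob 2398 [0.00417505 0.01717392 0.01812616 0.0186087 ]
top 1777 [-0.0017  0.0008  0.0173] [-0.0136 -0.0124  0.0141] [0.012  0.0133 0.0194]
plate plane 18267 [-0.0034  0.0075 -0.0304]
plate centre rel [-0.00032837  0.0015445 ]
```

>>> carry_out(increments=[[0,0.001,-0.03,0,0,0,-1],[0,0.002,-0.08,0,-0.1,-0.1,-1],[0.02,0.002,-0.125,0,-0.2,-0.3,-1],[0.06,0.002,-0.155,0,-0.25,-0.3,-1],[0.11,0.002,-0.161,0,-0.25,-0.3,-1],[0.16,0.002,-0.161,0,-0.25,-0.3,-1],[0.195,0.002,-0.161,0,-0.25,-0.3,-1],[0.205,0.002,-0.161,0,-0.25,-0.3,-1]])

```text
clock: 14.92
ee_pos: [0.4868, 0.2208, 0.142]
tcp_rot: [-2.71, 1.566, -2.886]
force: [1.1, 0.6, -1.9]
finger_gap: 0.0248
```

>>> carry_out(increments=[[0,0,0,0,0,0,-1],[0,0,0,0,0,0,-1]])

```text
clock: 15.18
ee_pos: [0.488, 0.221, 0.1437]
tcp_rot: [-2.643, 1.569, -2.819]
force: [0.3, 0.1, -2.1]
finger_gap: 0.025
```

```bash
python3 view.py 11
```

```text
15.175 [0.488  0.221  0.1437] [[-0.002, 0.175, 0.985], [-0.001, 0.985, -0.175], [-1.0, -0.001, -0.002]] [ 0.29745817  0.09095662 -2.12712273] 0.024987321970722794
```

View pics/v11.png

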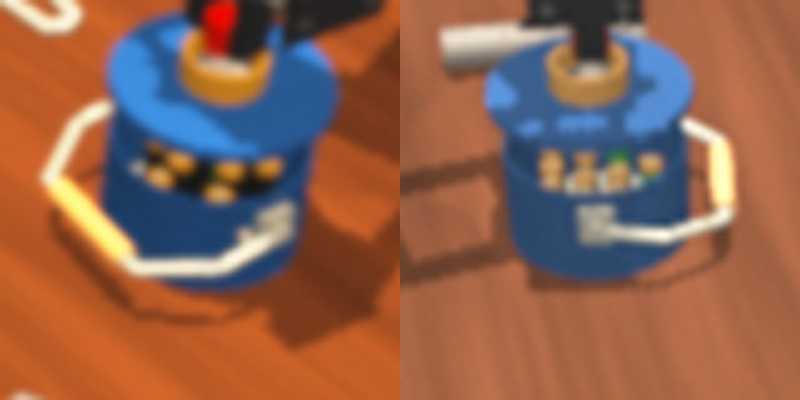

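The lids hover centred over the mouth. I'll lower them slowly.

>>> carry_out(increments=[[0.008,0,0.0005,0,0,0,-1],[0.015,0,0.0005,0,0,0,-1],[0.02,0,0.0005,0,0,0,-1],[0.023,0,0.0005,0,0,0,-1],[0.025,0,0.0005,0,0,0,-1],[0.027,0,0.0005,0,0,0,-1],[0.028,0,0.0005,0,0,0,-1],[0.029,0,0.0005,0,0,0,-1]])

```text
clock: 16.27
ee_pos: [0.4885, 0.221, 0.1147]
tcp_rot: [-2.634, 1.569, -2.81]
force: [0.0, -0.5, -3.4]
finger_gap: 0.0254
```

>>> carry_out(increments=[[0.001,0,0,0,0,0,-1],[0.002,0,0,0,0,0,-1],[0.003,0,0,0,0,0,-1],[0.004,0,0,0,0,0,-1],[0.005,0,0,0,0,0,-1],[0.005,0,0,0,0,0,-1]])

```text
clock: 17.02
ee_pos: [0.4885, 0.221, 0.1099]
tcp_rot: [-2.603, 1.569, -2.779]
force: [-1.2, -0.1, -0.2]
finger_gap: 0.0251
```

```bash
python3 view.py 12
```

```text
17.025 [0.4885 0.221  0.1099] [[-0.002, 0.175, 0.985], [-0.001, 0.985, -0.175], [-1.0, -0.001, -0.001]] [-1.24933656 -0.12424368 -0.24160054] 0.025147893659180864
```

View pics/v12.png

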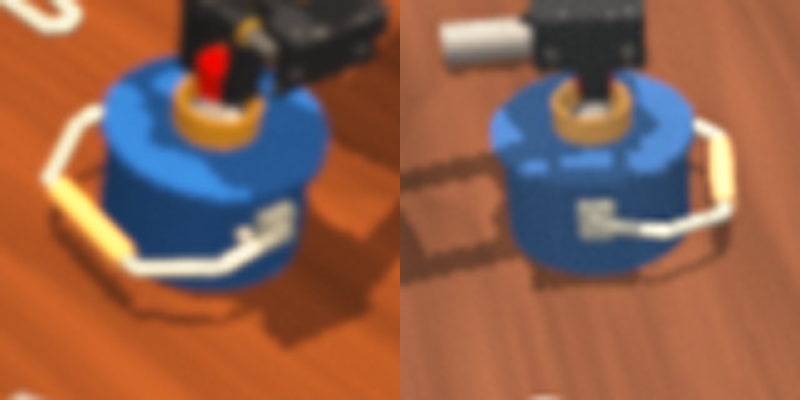

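Contact came where expected: TCP z ≈ 0.110, with the lids' weight off the tool. One slight extra press, then I'll open.

>>> carry_out(increments=[[0.001,0,0,0,0,0,-1],[0.0015,0,0,0,0,0,-1],[0.0015,0,0,0,0,0,-1]])

```text
clock: 17.5
ee_pos: [0.4886, 0.221, 0.1098]
tcp_rot: [-2.455, 1.569, -2.63]
force: [-6.0, -2.2, 11.0]
finger_gap: 0.0253
```

```bash
cat > plate.py <<'E'
from h import *
import sys
for n in ['scene','side']:
    b,d=snap(n,n+sys.argv[1]+'.png');P=cloud(n,d);B,G,Rr=[b[...,i].astype(int) for i in range(3)]
    L=P-[.4877,.2216,0];z=P[...,2];h=np.hypot(L[...,0],L[...,1])
    m=(d>0)&(h<.062)&(h>.032)&(abs(z-.08)<.01)&(B>1.2*Rr)
    Q=L[m];co=np.linalg.lstsq(np.c_[Q[:,:2],np.ones(len(Q))],Q[:,2],rcond=None)[0]
    print(n,m.sum(),'plate z,slopes',co.round(4))
    m=(d>0)&(abs(P[...,2])<.012)&(np.hypot(L[...,0],L[...,1])<.25);print('shelf',np.median(P[m][:,2]).round(4))
E
python3 plate.py 13; python3 -c "
from h import *;p,r,o=pose();print(p,o['force'],o['clock'])"
```

```text
scene 519 plate z,slopes [ 0.001  -0.0009  0.0789]
shelf -0.0009
side 380 plate z,slopes [-0.002   0.0057  0.08  ]
shelf -0.0001
[0.48854242 0.22098927 0.10976237] [-6.59056406 -1.56316854  9.76432436] 17.6
```

The plate top is level at 80 mm, so both lids are home. I'll relax the press, open, rise straight up and look.

>>> carry_out(increments=[[-0.001,0,0,0,0,0,-1],[-0.001,0,0,0,0,0,1],[-0.001,0,0,0,0,0,1],[-0.001,0,0,0,0,0,1],[-0.001,0,0,0,0,0,1],[-0.001,0,0,0,0,0,1]])

```text
clock: 18.35
ee_pos: [0.4886, 0.221, 0.1107]
tcp_rot: [-2.464, 1.569, -2.64]
force: [0.7, -0.3, -0.4]
finger_gap: 0.0731
```

>>> carry_out(increments=[[-0.015,0,0,0,0,0,1],[-0.05,0,0,0,0,0,1],[-0.1,0,0,0,0,0,1],[-0.14,0,0.03,0,0,0,1],[-0.14,0,0.07,0,0,0,1],[-0.14,0,0.09,0,0,0,1],[-0.14,0,0.09,0,0,0,1],[-0.14,0,0.09,0,0,0,1]])

```text
clock: 19.35
ee_pos: [0.5766, 0.2056, 0.2509]
tcp_rot: [-2.62, 1.569, -2.795]
force: [0.5, -0.1, -0.1]
finger_gap: 0.0885
```

```bash
cat > an7.py <<'E'
from h import *
import sys
from scipy.optimize import least_squares
def circ(P):
    f=lambda s:np.hypot(P[:,0]-s[0],P[:,1]-s[1])-s[2]
    return least_squares(f,[*P[:,:2].mean(0),.03],loss='soft_l1',f_scale=.001).x
p,r,o=pose();print(o['clock'],p.round(4),r.as_matrix().round(4).tolist(),abs(o['qvel']).max(),o['force'],o['finger_gap'])
b,d,P=wsnap(sys.argv[1]+'.png');z=P[...,2];ok=(d>0)&(np.arange(384)[:,None]<200)
near=ok&(np.hypot(P[...,0]-.4877,P[...,1]-.2216)<.075)
print('shelf',np.median(z[ok&(abs(z)<.01)]))
def edge(nm,m):
    cs,_=cv2.findContours(m.astype(np.uint8),cv2.RETR_EXTERNAL,cv2.CHAIN_APPROX_NONE)
    c=max(cs,key=cv2.contourArea)[:,0];print(nm,m.sum(),circ(P[c[:,1],c[:,0]]).round(4),'z',np.median(z[m]).round(4))
edge('knob',near&(z>.12))
edge('collar',near&(z>.094))
edge('plate',near&(z>.073))
Q=P[near&(abs(z-.08)<.006)]
co=np.linalg.lstsq(np.c_[Q[:,:2]-Q[:,:2].mean(0),np.ones(len(Q))],Q[:,2],rcond=None)[0];print('plate slopes,z',co.round(4))
E
python3 an7.py w14
```

```text
19.35 [0.5766 0.2056 0.2509] [[-0.0019, 0.1746, 0.9846], [-0.0007, 0.9846, -0.1746], [-1.0, -0.001, -0.0018]] 0.008941044962924043 [ 0.52286003 -0.07802461 -0.08283636] 0.08846835980618849
shelf -0.0005371220741509641
knob 622 [0.4887 0.2217 0.0123] z 0.1273
collar 1357 [0.4863 0.2222 0.0251] z 0.1002
plate 12174 [0.4865 0.2223 0.0664] z 0.0795
plate slopes,z [ 0.0004 -0.0001  0.0793]
```

View pics/w14.png

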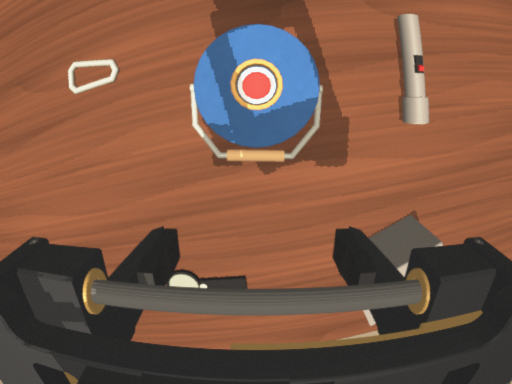

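After release the plate is level at 80 mm and the knob top is at about 128 mm; in the wrist picture the knob is at (256,86) inside the collar. The collar centre is (0.4863, 0.2222), so the outer lid sits about 2 mm off the inner one, within its play. I'll go down around the collar.

>>> carry_out(increments=[[0,0,-0.045,0,0,0,1],[0,0,-0.0915,0,0,0,1],[0.03,0,-0.0915,0,0,0,1],[0.08,0,-0.0915,0,0,0,1],[0.12,0,-0.0915,0,0,0,1],[0.15,0,-0.0915,0,0,0,1],[0.16,0,-0.0915,0,0,0,1],[0.1655,0,-0.0915,0,0,0,1]])

```text
clock: 20.4
ee_pos: [0.4861, 0.2218, 0.086]
tcp_rot: [-2.539, 1.569, -2.714]
force: [0.4, 0.2, -1.1]
finger_gap: 0.0881
```

>>> carry_out(increments=[[0,0,0,0,0,0,1],[0,0,0,0,0,0,1]])

```text
clock: 20.65
ee_pos: [0.4869, 0.222, 0.0872]
tcp_rot: [0.017, 1.57, -0.157]
force: [0.2, 0.4, 0.3]
finger_gap: 0.0882
```

```bash
python3 view.py 15
```

```text
20.65 [0.4869 0.222  0.0872] [[0.001, 0.174, 0.985], [-0.0, 0.985, -0.174], [-1.0, 0.0, 0.001]] [0.19992165 0.37112461 0.32688097] 0.0882465052005217
```

View pics/v15.png

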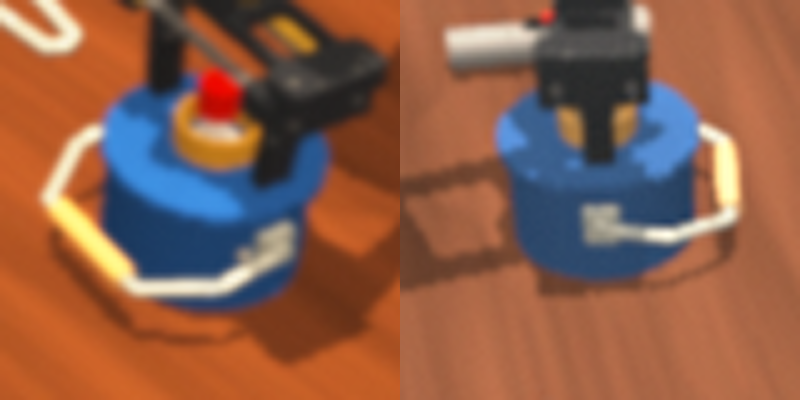

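>>> carry_out(increments=[[0.003,-0.0004,-0.0005,0,0,0,1],[0.003,-0.0004,-0.0005,0,0,0,0.3],[0.003,-0.0004,-0.0005,0,0,0,0.2],[0.003,-0.0004,-0.0005,0,0,0,0.15],[0.003,-0.0004,-0.0005,0,0,0,0.1],[0.003,-0.0004,-0.0005,0,0,0,0],[0.003,-0.0004,-0.0005,0,0,0,-1],[0.003,-0.0004,-0.0005,0,0,0,-1]])

```text
clock: 21.75
ee_pos: [0.4862, 0.2216, 0.0839]
tcp_rot: [-0.312, 1.57, -0.487]
force: [0.8, -0.6, -0.3]
finger_gap: 0.0509
```

>>> carry_out(increments=[[0,0,0,0,0,0,-1],[0,0,0,0,0,0,-1],[0,0,0,0,0,0,-1]])

```text
clock: 22.12
ee_pos: [0.4862, 0.2216, 0.0839]
tcp_rot: [-0.243, 1.57, -0.418]
force: [0.1, 0.5, -0.1]
finger_gap: 0.0509
```

```bash
python3 view.py 16; python3 plate.py 17
```

```text
22.125 [0.4862 0.2216 0.0839] [[0.0, 0.174, 0.985], [-0.0, 0.985, -0.174], [-1.0, -0.0, 0.0]] [ 0.14300249  0.54279567 -0.10847291] 0.05092797055070129
scene 417 plate z,slopes [0.0061 0.0073 0.0788]
shelf -0.0009
side 338 plate z,slopes [-0.0026  0.0075  0.0799]
shelf -0.0001
```

View pics/v16.png

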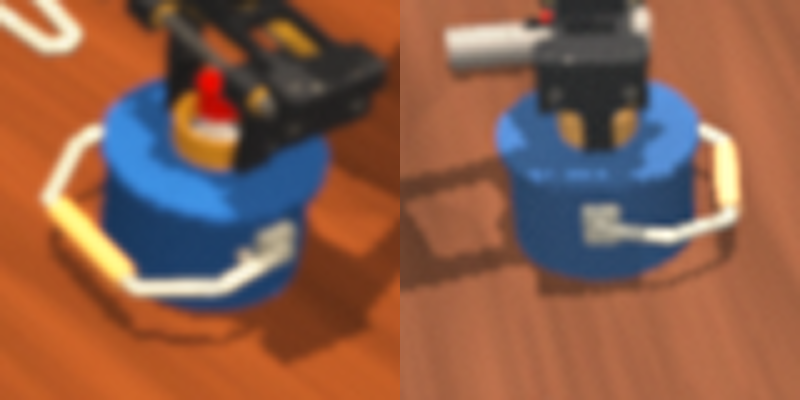

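The jaws hold the collar at a 51 mm gap, with the knob free inside. I'll lift slowly first, easing 1.5 mm towards the knob's axis, then straight up.

>>> carry_out(increments=[[-0.0007,0,0,0,0,0,-1],[-0.0015,0,0.0005,0,0,0,-1],[-0.0025,0,0.001,0,0,0,-1],[-0.004,0,0.0015,0,0,0,-1],[-0.006,0,0.0017,0,0,0,-1],[-0.009,0,0.0017,0,0,0,-1],[-0.013,0,0.0017,0,0,0,-1],[-0.018,0,0.0017,0,0,0,-1]])

```text
clock: 23.32
ee_pos: [0.4878, 0.2213, 0.1022]
tcp_rot: [-0.432, 1.57, -0.606]
force: [-0.1, 0.6, -1.4]
finger_gap: 0.0507
```

```bash
python3 view.py 18
```

```text
23.325 [0.4878 0.2213 0.1022] [[0.0, 0.174, 0.985], [-0.0, 0.985, -0.174], [-1.0, -0.0, 0.0]] [-0.0875184   0.62041282 -1.40378958] 0.05071385678223894
```

View pics/v18.png

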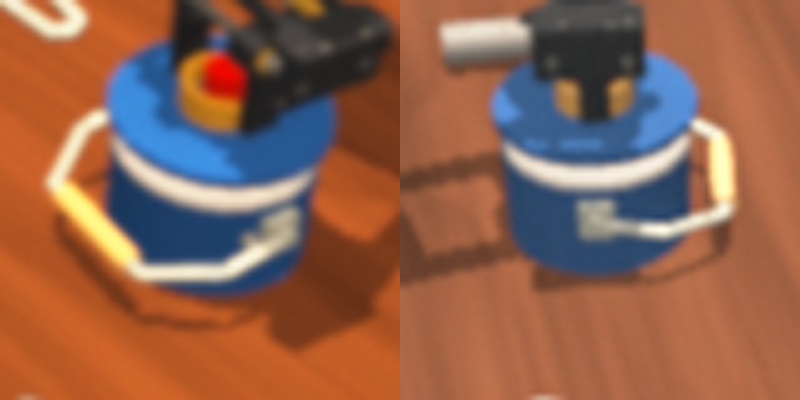

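Only the outer lid rises (1.4 N); the silvery inner flange stays on the rim. I'll finish the lift.

>>> carry_out(increments=[[-0.01,0,0,0,0,0,-1],[-0.025,0,0,0,0,0,-1],[-0.042,0,0,0,0,0,-1],[-0.06,0,0,0,0,0,-1],[-0.074,0,0,0,0,0,-1],[-0.082,0,0,0,0,0,-1],[-0.082,0,0,0,0,0,-1]])

```text
clock: 24.3
ee_pos: [0.4885, 0.2215, 0.1853]
tcp_rot: [0.285, 1.568, 0.11]
force: [0.8, 0.4, -1.0]
finger_gap: 0.0509
```

>>> carry_out(increments=[[0,0,0,0,0,0,-1],[0,0,0,0,0,0,-1],[0,0,0,0,0,0,-1]])

```text
clock: 24.68
ee_pos: [0.4883, 0.2215, 0.1848]
tcp_rot: [0.237, 1.569, 0.063]
force: [0.5, 0.4, -1.3]
finger_gap: 0.0506
```

```bash
python3 view.py 19; python3 bar.py 19; python3 - <<'E'
from h import *
p,r,o=pose()
for n in ['scene','side']:
    d=np.load(f'/tmp/{n}19.png.npy');b=cv2.imread(f'pics/{n}19.png').astype(int);P=cloud(n,d);L=P-[.4877,.2216,0]
    h=np.hypot(L[...,0],L[...,1]);z=P[...,2]
    m=(d>0)&(h<.064)&(h>.03)&(abs(z-.18)<.012)&(b[...,0]>1.2*b[...,2]);Q=L[m]
    print(n,m.sum(),np.linalg.lstsq(np.c_[Q[:,:2],np.ones(len(Q))],Q[:,2],rcond=None)[0].round(4))
    m=(d>0)&(h<.064)&(abs(z-.075)<.009);Q=P[m];print('inner flange',m.sum(),np.percentile(Q[:,2],[50,90,98]).round(4))
    for B in ['torch','saucer','magnifier','carabiner']:
        for q in imaging.search_frame(n,B)[:1]: print(B,round(q['conf'],2),tw(n,q['position']).round(4))
E
```

```text
24.675 [0.4883 0.2215 0.1848] [[0.002, 0.174, 0.985], [0.0, 0.985, -0.174], [-1.0, 0.0, 0.002]] [ 0.45882524  0.40259212 -1.27468634] 0.05058643883605835
scene 105 [[0.079, 0.0859, 0.0899], [-0.0273, 0.0028, 0.034], [0.0333, 0.0385, 0.0423]]
side 56 [[0.0752, 0.0804, 0.0865], [-0.0338, -0.0082, 0.0261], [0.0356, 0.0402, 0.0424]]
scene 504 [0.0049 0.0054 0.1801]
inner flange 828 [0.0748 0.0778 0.0795]
torch 0.96 [[0.5041 0.4436 0.0321]]
saucer 0.91 [[ 0.4969 -0.438   0.0037]]
magnifier 0.62 [[0.7687 0.0751 0.0099]]
side 401 [-0.0011  0.0037  0.1808]
inner flange 629 [0.0758 0.078  0.0794]
saucer 0.85 [[ 0.4981 -0.429   0.0076]]
magnifier 0.65 [[0.7662 0.0611 0.0062]]
carabiner 0.44 [[ 0.4048 -0.0121  0.0098]]
```

View pics/side19.png

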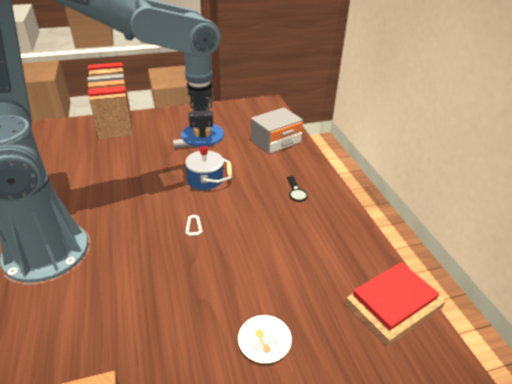

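View pics/v19.png

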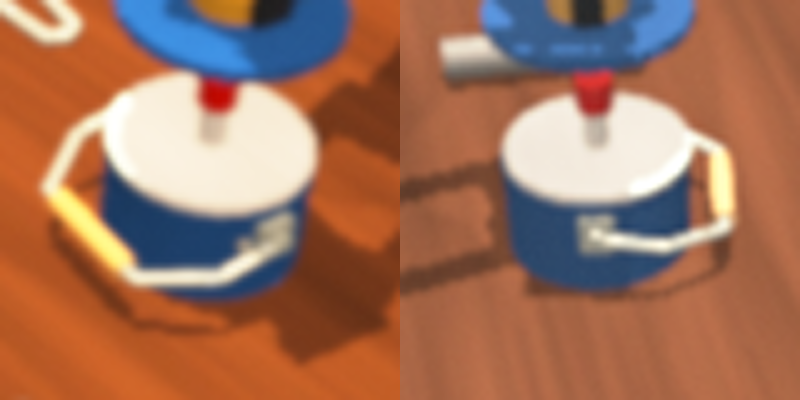

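The side picture shows the blue lid held level above the tin at (203,135). The inner lid is seated flat with its knob up at (204,151), the bail is still in its detent, and the other things haven't moved. Handing in.

```bash
python3 -c "
from station import close_job; print(close_job())"
```

```text
the job is handed in; nothing more can be done
None
```

The tin is shut. The handle is in its end detent, the inner lid is seated, and the arm is holding the blue outer lid level about 10 cm above where it sat. I handed the job in at about 24.8 s of the 72 s allowed.

**Handle:** I pushed it over and pressed it to its end stop. It was still there after I let go, with the bar about 84 mm out and 35 mm up. My first press slid down the outer side of the bar and put about 30 N sideways on the fingers. I backed off and pressed again from further in, with about 35 N upward at the end stop (38 N in all). Both presses were close to the 40 N limit.

**Lids on:** I carried both lids over by the knob and lowered them until their weight came off the tool. A last light press peaked at about 11 N. After I let go, the outer plate was level at 80 mm and the knob top at about 128 mm, both as expected when fully home.

**Outer lid off:** Lifted by the collar, it weighed about 1.3 N, so it came up alone.

**Last checks:**
- **Outer lid:** its plate top read 180 to 181 mm, tilted at most about 0.4°, and well clear of the knob.
- **Inner lid:** it looked flat on the rim. The median flange height was about 75–76 mm, a little under the nominal 76 mm and within camera error.
- **Other things:** the torch, saucer, magnifier and carabiner were where they started, within the detector's error. The networks missed the carabiner in the scene view and the torch in the side view, but the other camera found each of them.

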